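# Knock a cast test bar out of its mould and lay it on the balance

## Task

Push the red knock-out lever of the aluminium mould all the way down so that the orange test bar tips up out of the cavity, lift the bar out of the mould and lay it flat on the middle of the balance's pan, ready for weighing. The balance must never be loaded with more than about 1 kg, so feel for the pan, whose height varies, and set the bar down level and gently without dropping or pressing it, and leave the tape roll, flask and beaker where they stand.

Things in the scene. Friction and masses are not known exactly. Their poses are not given: they have to be found in the camera images.
- mould: fixed aluminium mould block, 74 mm wide; origin on the table, x axis along the cavity towards the lever. Block from x = -116 to +16 mm, top 43 mm high. Cavity 105 x 29 mm centred at x = -50 mm, floor 30 mm above the table, waist gap 17 mm. The bar's top is 1 mm below the block's top: not grippable until tipped up. Lever pivot at x = 32, z = 30 mm, axis along y; its cheeks 38 mm high.
- lever (a joint): angle of the knock-out lever, rad: 0 to about 0.04 at the start (pad up), 0.55 at its stop (pad down). Its nose comes up through the cavity floor and raises the bar's end next to the lever by about 38 mm (bar tilted about 0.4 rad). It takes about 3 N at the pad and stays where it is left.
- lever_pad (a point): centre of the top face of the lever's red pad (34 x 36 x 7 mm); about 95 to 101 mm from the mould's origin along its x; its height goes from about 60 mm down to about 22 mm at the stop. The frame turns with the lever.
- bar: orange cast test bar, loose in the cavity, 100 (x) x 26 (y) x 12 (z) mm, about 45 g: two end blocks 24 x 26 mm, their centres 38 mm from the middle, joined by a waist 13 mm wide. Origin at the centre of its underside, z up through its thickness; its +x end is the one next to the lever.
- balance: white laboratory balance fixed to the table, 225 (x) x 175 (y) mm, housing top 48 mm high; origin on the table, display on its -x side.
- pan_spot (a point): point on the housing's top, 48 mm above the table, straight below the middle of the steel pan (130 x 130 x 4 mm). The pan's top stands somewhere between 58 and 83 mm above the table: its stem is set differently each time and is not reported, so find it by touch or sight. The pan is sprung and sinks 1 mm per 3 N, 6 mm at most.
- tape: bystander: green tape roll lying flat, 86 mm across, 48 mm high; origin at the centre of its underside
- flask: bystander: conical glass flask, 80 mm across the foot, 124 mm high; origin at the centre of its underside
- beaker: bystander: clear plastic beaker, 80 mm across, 105 mm high; origin at the centre of its underside
There are look-alikes about, which are no part of the job. Several things look just like the mould: the one meant starts nearest to the robot's base.

How it is judged:
On the way, in this order (a step that is already met when the one before it is completed fails the run):
1. the knock-out lever is pushed down to its stop (over 0.51 rad) (value of joint lever above 0.51 rad), for 0.1 s.
2. the bar is lifted clear of the mould (its origin more than 80 mm above the table) (height (world z) of bar above 0.08 m), for 0.1 s.
At the end, for the whole second after the job is handed in: The bar lies at rest, flat (within 0.06 rad, either face up) on the balance's pan, its middle within 30 mm of the pan's middle (horizontal distance between bar and pan_spot below 0.03 m and z of bar in the frame of pan_spot between 0.006 and 0.051 m and angle between the z axis of bar and the z axis of pan_spot, either way round below 0.06 rad and contact force between bar and balance above 0.1 N and linear speed of bar below 0.02 m/s); the robot touches nothing.
It fails at once if the balance is loaded with more than 10 N (contact force between anything else and balance above 10 N).
It fails at once if the bar drops onto the balance: it moves faster than 0.25 m/s over the pan, below 93 mm above the table (horizontal distance between bar and pan_spot below 0.09 m and z of bar in the frame of pan_spot below 0.045 m and linear speed of bar above 0.25 m/s).
It fails at once if a bystander (tape roll, flask, beaker) is moved more than 20 mm or tipped (distance of any of tape, flask, beaker from where it was at the start of the episode above 0.02 m or angle between any of tape, flask, beaker's own z axis and vertical above 0.3 rad).
It also fails if it takes over 56 s, if anything falls off the work surface, if the arm or the gripper's body presses on something with over 40 N, if the wrist force passes 120 N, or if a joint passes its speed limit or range.

## Robot

A 7-joint arm with a two-finger parallel gripper is mounted at the origin on the work surface. World frame = base frame: x ahead of the robot, y to its left, z up, the work surface at z = 0. Lengths are in m, angles in rad, forces in N, time in s.
With the tool pointing down it reaches from about 0.4 to 0.85 m from the base axis. Payload 10.4 kg.
Tool frame: the origin (TCP) lies midway between the tips of the shut fingers; the grasp point (between the pads) lies 19 mm behind it; z points along the fingers, y is the line along which they close (so a half turn about z gives the same grasp; the last joint's range is limited). The gripper opens to 85 mm and grips with 20 to 120 N. Pads are 22 mm wide; open, the fingers measure 114 mm over their backs; the gripper's body (76 mm by 85 mm) begins 54 mm behind the grasp point. The pads swing forward as they close: fully open they stand 13 mm farther back than shut.
Start: joints at [-1.161, 0.332, -0.065, 1.46, 0.022, 1.35, -0.088], TCP at [0.262, 0.567, 0.231] pointing down, gripper open.
Joint ranges: [-2.6, 2.6], [-0.5, 2.12], [-1.47, 1.34], [0.16, 2.42], [-1.27, 4.41], [0.06, 2.06], [-2.6, 2.6]. Speed limits (rad/s): [2.22, 2.22, 2.79, 2.79, 3.14, 3.14, 3.14].

## Interface

Orientations are given as a unit quaternion [x, y, z, w].
In Python, from bench import * gives the robot as it stands. The module is installed in compiled form; this text tells all that it offers.
- The arm moves only by the shell command python3 -m creep 'ROWS'. ROWS is a JSON object of lists of equal length, an entry for each row: "rot": the turn, a rotation vector about the tool's x, y, z normalised to -1 to 1, where 1 is 45 degrees, a list of three; "slide": the shift along the tool's x, y, z normalised to -1 to 1, where 1 is 0.75 m, a list of three; "fingers": the gripper's target within -1 to 1 (shut at 1, half-way at 0, fully open at -1). A call has 1 to 10 rows; each row shifts and turns the commanded pose from where the row before left it, along the tool's axes as they then stand; what a row does not reach is not made up. A row lasts 1/8 s, in which the tool goes at most 62.5 mm and 10.7 degrees, less where a joint would pass 70% of its speed; a pose out of reach is approached as far as the arm can. A call with a number of a shift or a turn outside -1 to 1 is refused whole. A call with a gripper value outside its range is refused whole. The fingers move at their own pace and stop on an object; the grip force is fixed at half the most. Time passes only in rows, so rows that do not move let the fingers close. It gives the time, the measured TCP pose, the force, the opening and the grip force at its end, in the units of the state.
- state(): the state, without advancing time (a new reading comes with each control period).
- grab_frame(name): name is "scene" or "top" or "wrist"; returns (picture, depth): 480x640x3 uint8, blue, green, red; 480x640 float32, m along the optical axis (not along the pixel's ray), 0 where there is no reading.
- camera_model(name): a dict with "fx", "fy", "cx", "cy" (pixels), "world_from_camera" (4x4, takes a point from camera to world coordinates); the wrist camera has in their place "hand_eye" (4x4, takes a point from camera to tool coordinates, whose origin is the TCP and whose axes are the flange's). Camera axes: x right, y down, z forward; pixel columns grow to the right and rows downward; lengths in m; the calibration is good to about 2 mm. A picture is of the moment at which its call begins: read the wrist's pose just before it. camera_model takes no time and is no camera call.
- hand_in(): hands the job in; it is judged then, once.
The state is a dict: "time_s": time; "joint_positions": joint angles; "joint_velocities": joint speeds; "joint_torque": joint torques, N m; "tool_pos": TCP position; "orientation": TCP orientation; "ft_force": force on the tool from outside, world axes, zero at the start; "torque": the same for the moment, N m; "finger_gap": opening from 0.0 (shut) to 1.0 (fully open); "grip_force": force on a finger pad.
Only numpy, scipy, OpenCV 4.12 (cv2) and the standard library are available. Lean on these libraries where they do the work, as an engineer would, in place of code of your own. Each camera call takes 0.05 s, during which the arm holds its last target. There are 200 camera calls.

## Working session

There is one attempt and no reset: what is moved stays moved. The work goes in short steps, Python scripts to look and compute and a shell command to move; the robot and the scene stay as the last step left them, time stands still between calls to the robot, and variables do not carry over. Pictures are saved under pics/ and viewed, at most 10 in all, crops included, and the job is handed in when it is done.

```bash
mkdir -p pics
python3 - <<'E'
from bench import *
import cv2,numpy as np
s=state();print(s['time_s'],s['tool_pos'],s['orientation'],s['finger_gap'])
for n in("scene","top"):
    p,d=grab_frame(n);cv2.imwrite(f"pics/{n}0.png",p);np.save(f"pics/{n}0.npy",d)
    m=camera_model(n);print(n,m)
print(camera_model("wrist"))
E
```

```text
0.0 [0.26197222 0.56704373 0.23053153] [ 2.14704411e-01  9.76678836e-01 -6.70691683e-04 -1.34842457e-04] 1.0012641799949484
scene {'fx': 548.425760728973, 'fy': 548.425760728973, 'cx': 322.59022946494713, 'cy': 228.09033823702447, 'world_from_camera': array([[-0.63348711,  0.63978991, -0.43515854,  1.18082959],
       [ 0.77367943,  0.53152711, -0.34481745,  0.55587783],
       [ 0.01068784, -0.55511062, -0.83170786,  1.22169577],
       [ 0.        ,  0.        ,  0.        ,  1.        ]])}
top {'fx': 453.3300034076903, 'fy': 453.3300034076903, 'cx': 316.7010985507374, 'cy': 241.5456734299693, 'world_from_camera': array([[-0.00977121, -0.97237652,  0.23321328,  0.35939247],
       [-0.99994917,  0.00892208, -0.00469567,  0.09489329],
       [ 0.00248521, -0.23324731, -0.97241427,  0.95879392],
       [ 0.        ,  0.        ,  0.        ,  1.        ]])}
{'fx': 400.42741114772303, 'fy': 400.42741114772303, 'cx': 315.00668501381654, 'cy': 239.15733988565023, 'hand_eye': array([[-1.67398395e-04, -9.55223565e-01, -2.95884966e-01,
         7.60783468e-02],
       [ 9.99999875e-01, -2.99475225e-04,  4.01059300e-04,
        -6.75710680e-04],
       [-4.71711511e-04, -2.95884862e-01,  9.55223495e-01,
        -1.43071647e-01],
       [ 0.00000000e+00,  0.00000000e+00,  0.00000000e+00,
         1.00000000e+00]])}
```

View pics/top0.png

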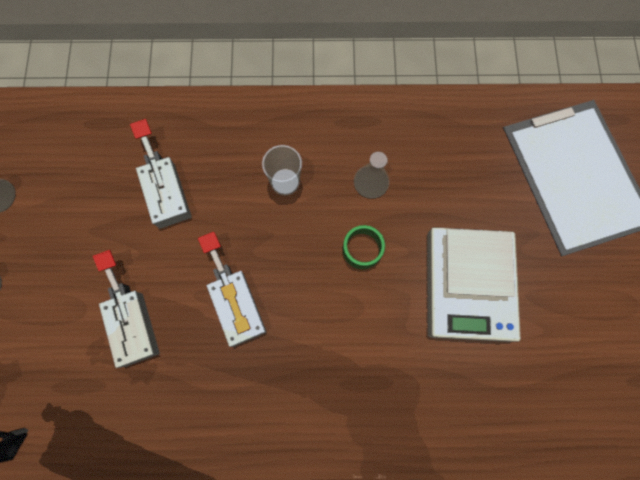

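View pics/scene0.png

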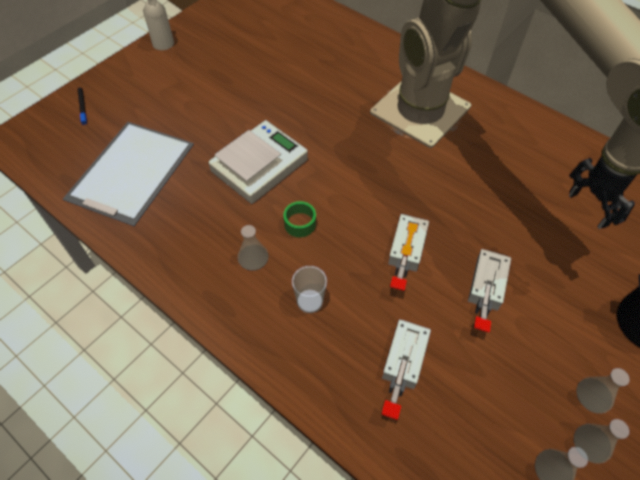

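The picture "top" shows three mould look-alikes: (235,308) with the orange bar and red pad (209,243), and empty ones at (127,328) and (162,190). Balance pan is near (480,264). Tape is at (364,246), flask (372,180) and beaker (284,170). The one at (235,308) should be the one nearest the base. I'll check this with depth and a crop.

```bash
cat > h.py <<'E'
from bench import *
import cv2,numpy as np
from scipy.spatial.transform import Rotation as R
def cloud(n,d,T=None):
    m=camera_model(n);T=m['world_from_camera'] if T is None else T
    v,u=np.mgrid[:480,:640];P=np.stack([(u-m['cx'])/m['fx']*d,(v-m['cy'])/m['fy']*d,d],-1)
    return P@T[:3,:3].T+T[:3,3]
def wristT(s):
    T=np.eye(4);T[:3,:3]=R.from_quat(s['orientation']).as_matrix();T[:3,3]=s['tool_pos'];return T@camera_model('wrist')['hand_eye']
E
python3 - <<'E'
from h import *
np.set_printoptions(precision=4,suppress=True)
for n,pts in(("top",dict(m1=(235,308),pad1=(209,243),m2=(127,328),m3=(162,190),pan=(480,264),tape=(364,246),flask=(372,180),beak=(284,185),table=(300,400))),("scene",dict(m1=(409,242),pad1=(399,284),m2=(490,278),m3=(407,353),pan=(249,155)))):
    W=cloud(n,np.load(f"pics/{n}0.npy"))
    for k,(u,v) in pts.items():
        w=np.nanmedian(W[v-1:v+2,u-1:u+2].reshape(-1,3),0);print(n,k,w,np.hypot(*w[:2]))
    p=cv2.imread(f"pics/{n}0.png")
    # red blobs, orange bar, centroid by median of 3D
    hsv=cv2.cvtColor(p,cv2.COLOR_BGR2HSV)
    o=cv2.inRange(hsv,(14,150,130),(28,255,255)); q=W[o>0]; print(n,'orange',len(q),np.median(q,0),cv2.PCACompute2(q.astype(np.float32)[:,:2],None)[1][0],q.mean(0))
    r=cv2.inRange(hsv,(0,200,120),(5,255,255));c,l,st,ce=cv2.connectedComponentsWithStats(r)
    for i in range(1,c):
        if st[i,4]>60:print('red',ce[i],np.median(W[l==i],0),W[l==i].mean(0))
a=cv2.imread("pics/top0.png")
c1=cv2.resize(a[225:355,190:280],None,fx=4.4,fy=4.4,interpolation=3)
c2=cv2.resize(a[220:350,420:530],None,fx=3.5,fy=4.4,interpolation=3)
cv2.imwrite("pics/c1.png",np.hstack([c1,c2])[:600,:800])
E
```

```text
top m1 [0.4435 0.2559 0.0421] 0.5120669426012352
top pad1 [0.5737 0.31   0.06  ] 0.6521055188891455
top m2 [0.4067 0.4736 0.0304] 0.6242498039704191
top m3 [0.6999 0.4247 0.0298] 0.8186590132098123
top pan [ 0.5213 -0.2299  0.0821] 0.5697292392965778
top tape [ 0.5785 -0.0123 -0.0001] 0.5785863812874988
top flask [ 0.7058 -0.0268  0.0637] 0.7063160793451146
top beak [0.6911 0.157  0.0747] 0.7087351967599885
top table [ 0.2627  0.127  -0.0001] 0.2917918284053255
top orange 236 [0.4648 0.2624 0.0422] [0.9239 0.3827] [0.453  0.26   0.0423]
scene m1 [0.4549 0.2628 0.0405] 0.5253209220142075
scene pad1 [0.5816 0.3162 0.0612] 0.6619877424142605
scene m2 [0.4078 0.4741 0.0294] 0.6253134109221383
scene m3 [0.6987 0.425  0.0311] 0.817754741737657
scene pan [ 0.5274 -0.2241  0.0824] 0.5730200661345152
scene orange 214 [0.4529 0.2596 0.0428] [0.9256 0.3786] [0.4519 0.2599 0.048 ]
red [397.9112 283.0651] [0.5796 0.3133 0.06  ] [0.5821 0.3135 0.0638]
red [482.2632 324.0526] [0.5437 0.523  0.0604] [0.5424 0.5224 0.0576]
red [390.9579 409.5441] [0.8343 0.4731 0.0605] [0.8338 0.4726 0.0583]
```

View pics/c1.png

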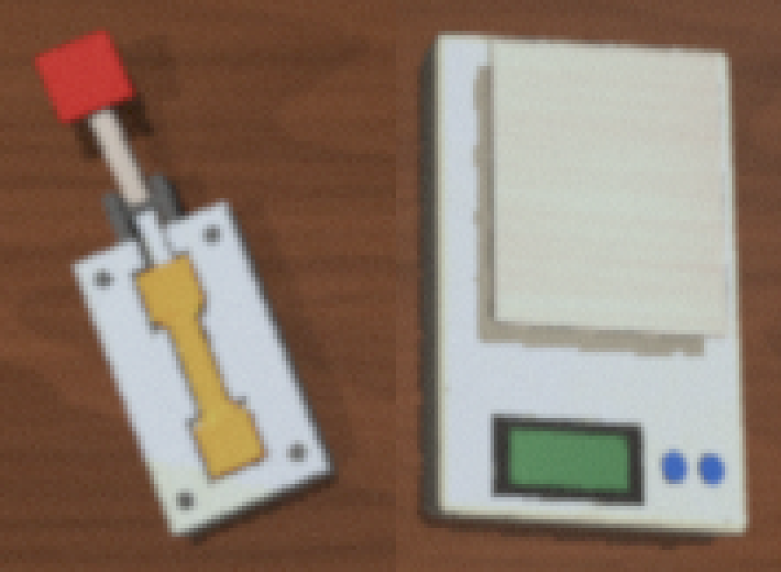

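Chosen: the mould at (235,308), 0.51 m from the base and holding the bar. The others, at 0.62 m and 0.82 m, are empty. The crop shows the bar's middle at crop (200,362), its pad at (84,75), and the pan at (608,185). Both cameras give a pan height of about 82 mm. Next I'll move above the mould with the fingers shut.

```bash
python3 -m creep '{"slide":[[-0.057,-0.025,0.005],[-0.057,-0.025,0.005],[-0.057,-0.025,0.005],[-0.057,-0.025,0.005],[-0.057,-0.025,0.005],[-0.057,-0.025,0.005],[-0.057,-0.025,0.005],[-0.057,-0.025,0.005]],"rot":[[0,0,0],[0,0,0],[0,0,0],[0,0,0],[0,0,0],[0,0,0],[0,0,0],[0,0,0]],"fingers":[1,1,1,1,1,1,1,1]}'
python3 -m creep '{"slide":[[0,0,0],[0,0,0],[0,0,0],[0,0,0],[0,0,0],[0,0,0],[0,0,0]],"rot":[[0,0,-0.21],[0,0,-0.21],[0,0,-0.21],[0,0,-0.21],[0,0,-0.21],[0,0,0],[0,0,0]],"fingers":[1,1,1,1,1,1,1]}'
python3 - <<'E'
from h import *
np.set_printoptions(precision=4,suppress=True)
s=state();p,d=grab_frame("wrist");cv2.imwrite("pics/w1.png",p);np.savez("pics/w1.npz",d=d,T=wristT(s));print(s['time_s'],s['tool_pos'],R.from_quat(s['orientation']).as_matrix(),s['ft_force'],s['joint_positions'])
W=cloud("top",np.load("pics/top0.npy"))
m=(W[...,2]>.074)&(W[...,2]<.09)&(W[...,1]<-.1)&(W[...,1]>-.35)&(W[...,0]<.65)
q=W[m];print(len(q),q.min(0),q.max(0),np.median(q,0),cv2.minAreaRect(q[:,:2].astype(np.float32)*1000))
E
```

```text
time_s: 1.1
tool_pos: [0.5104, 0.2864, 0.2009]
orientation: [0.215, 0.977, -0.0, -0.0]
ft_force: [1.2, 0.2, -0.9]
finger_gap: 0.001
grip_force: 0.0
time_s: 1.98
tool_pos: [0.5096, 0.2877, 0.2011]
orientation: [-0.193, 0.981, -0.0, -0.0]
ft_force: [-0.3, 0.1, 0.2]
finger_gap: -0.0
grip_force: 0.0
1.975 [0.5096 0.2877 0.2011] [[-0.9256 -0.3785 -0.0003]
 [-0.3785  0.9256 -0.0001]
 [ 0.0003  0.     -1.    ]] [-0.285   0.1464  0.1563] [-0.6343  0.2608  0.0504  1.6165 -0.0137  1.2649  1.3775]
4264 [ 0.4576 -0.2991  0.0763] [ 0.5936 -0.1629  0.0874] [ 0.5235 -0.2303  0.0819] ((525.545654296875, -230.3973388671875), (131.3043212890625, 130.23947143554688), 86.11760711669922)
```

View pics/w1.png

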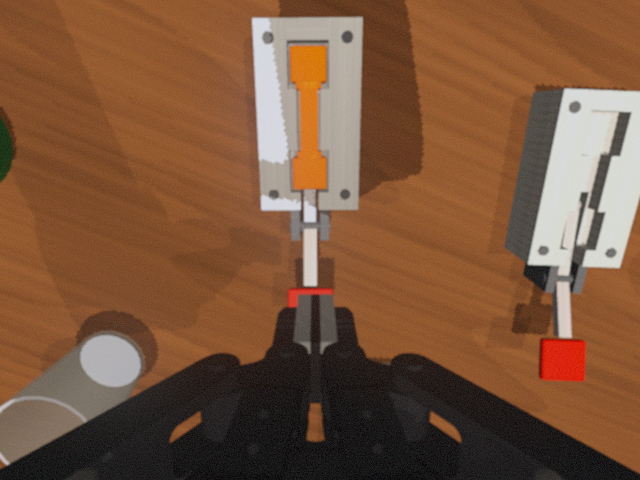

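The wrist view shows the bar from (309,44) to (309,190), the mould's top corners at (252,18), (362,17), (358,210) and (261,210), and the near edge of the pad at (290–333, 290), partly behind the fingers.

```bash
cat >> h.py <<'E'
def ray(n,T,u,v,z):
    m=camera_model(n);r=T[:3,:3]@np.array([(u-m['cx'])/m['fx'],(v-m['cy'])/m['fy'],1]);return T[:3,3]+r*(z-T[2,3])/r[2]
E
python3 - <<'E'
from h import *
np.set_printoptions(precision=4,suppress=True)
f=np.load("pics/w1.npz");T=f['T'];W=cloud("wrist",f['d'],T)
print('z bar, block, pad',W[65,309],W[170,309],W[120,345],W[294,300],W[294,320])
C=np.array([ray('wrist',T,*c,.043) for c in((252,18),(362,17),(358,210),(261,210))]);print('block',C,C.mean(0),np.linalg.norm(C[0]-C[3]),np.linalg.norm(C[0]-C[1]))
a=ray('wrist',T,309,44,.042);b=ray('wrist',T,309,190,.042);print('bar',a,b,(a+b)/2,np.linalg.norm(a-b),np.degrees(np.arctan2(*(b-a)[1::-1])))
print('pad edge',ray('wrist',T,290,290,.06),ray('wrist',T,333,290,.06))
Tt=camera_model('top')['world_from_camera']
print('top bar',ray('top',Tt,235.5,307.3,.042),'pad',ray('top',Tt,209.1,242,.06),'pan',ray('top',Tt,420+608/3.5,220+185/4.4,.082))
E
```

```text
z bar, block, pad [0.4096 0.2423 0.0413] [0.4771 0.2695 0.0416] [0.4338 0.2801 0.0432] [0.5011 0.278  0.2052] [0.4988 0.2853 0.204 ]
block [[0.3972 0.196  0.043 ]
 [0.3687 0.2642 0.043 ]
 [0.491  0.3159 0.043 ]
 [0.5192 0.2467 0.043 ]] [0.444  0.2557 0.043 ] 0.13217282777282985 0.07394762896665208
bar [0.3973 0.2374 0.042 ] [0.491  0.2752 0.042 ] [0.4442 0.2563 0.042 ] 0.10107731858762353 21.975545418364792
pad edge [0.5658 0.2898 0.06  ] [0.5532 0.3206 0.06  ]
top bar [0.4449 0.2549 0.042 ] pad [0.576  0.3098 0.06  ] pan [ 0.5231 -0.4548  0.082 ]
```

Sizes match: block 132 x 74 mm, bar 101 mm. The mould origin is about (0.490, 0.275) with yaw 22.5°, and the pad centre is about (0.578, 0.312, 0.06). Next I'll move over the pad.

```bash
python3 -m creep '{"slide":[[-0.048,-0.0026,0],[-0.048,-0.0026,0],[0,0,0.056],[0,0,0.056],[0,0,0.056],[0,0,0],[0,0,0]],"rot":[[0,0,0],[0,0,0],[0,0,0],[0,0,0],[0,0,0],[0,0,0],[0,0,0]],"fingers":[1,1,1,1,1,1,1]}'
python3 -m creep '{"slide":[[0,0,0.012],[0,0,0.012],[0,0,0.012],[0,0,0.012],[0,0,0]],"rot":[[0,0,0],[0,0,0],[0,0,0],[0,0,0],[0,0,0]],"fingers":[1,1,1,1,1]}'
```

```text
time_s: 2.9
tool_pos: [0.5786, 0.3122, 0.0772]
orientation: [-0.194, 0.981, 0.0, 0.001]
ft_force: [-0.6, -0.1, 0.3]
finger_gap: -0.007
grip_force: 0.0
time_s: 3.52
tool_pos: [0.5771, 0.3113, 0.0382]
orientation: [-0.195, 0.981, -0.0, -0.001]
ft_force: [0.1, -0.1, 0.0]
finger_gap: 0.0
grip_force: 0.0
```

```bash
python3 -m creep '{"slide":[[0,0,0.010],[0,0,0.010],[0,0,0.004]],"rot":[[0,0,0],[0,0,0],[0,0,0]],"fingers":[1,1,1]}'
python3 -m creep '{"slide":[[0,0,0.003],[0,0,0.002],[0,0,0]],"rot":[[0,0,0],[0,0,0],[0,0,0]],"fingers":[1,1,1]}'
```

```text
time_s: 3.9
tool_pos: [0.5781, 0.3119, 0.025]
orientation: [-0.195, 0.981, 0.0, 0.0]
ft_force: [-19.1, -10.3, 53.4]
finger_gap: -0.003
grip_force: 23.2
time_s: 4.28
tool_pos: [0.5781, 0.312, 0.0247]
orientation: [-0.194, 0.981, 0.001, 0.0]
ft_force: [-26.5, -15.5, 66.1]
finger_gap: -0.002
grip_force: 28.6
```

The lever is at its stop (66 N, tip at 25 mm). I'll rise, open the fingers and look.

```bash
python3 -m creep '{"slide":[[0,0,-0.02],[0,0,-0.07],[0,0,-0.07],[0,0,-0.07],[0.06,0,0],[0.06,0,0],[0.06,0,0],[0,0,0],[0,0,0]],"rot":[[0,0,0],[0,0,0],[0,0,0],[0,0,0],[0,0,0],[0,0,0],[0,0,0],[0,0,0],[0,0,0]],"fingers":[1,1,1,1,-0.2,-0.2,-0.2,-0.2,-0.2]}'
python3 - <<'E'
from h import *
np.set_printoptions(precision=4,suppress=True)
s=state();p,d=grab_frame("wrist");cv2.imwrite("pics/w2.png",p);T=wristT(s);np.savez("pics/w2.npz",d=d,T=T)
print(s['time_s'],s['tool_pos'],R.from_quat(s['orientation']).as_matrix(),s['ft_force'])
W=cloud('wrist',d,T)
o=cv2.inRange(cv2.cvtColor(p,cv2.COLOR_BGR2HSV),(8,150,90),(28,255,255))
mx=np.array([.924,.3827]);my=np.array([-.3827,.924]);O=np.array([.4902,.2748])
q=W[o>0];X=(q[:,:2]-O)@mx;Y=(q[:,:2]-O)@my;Z=q[:,2]
for a in np.arange(-.12,.03,.01):
    k=(X>a)&(X<a+.01)
    if k.sum()>5:print(round(a+.005,3),k.sum(),np.median(Z[k]),np.percentile(Y[k],[3,97]))
E
```

```text
time_s: 5.4
tool_pos: [0.4532, 0.2602, 0.19]
orientation: [-0.195, 0.981, 0.0, 0.0]
ft_force: [0.9, -0.8, -0.3]
finger_gap: 0.598
grip_force: 0.0
5.4 [0.4532 0.2602 0.19  ] [[-0.9242 -0.3819  0.0003]
 [-0.3819  0.9242  0.0002]
 [-0.0003  0.0001 -1.    ]] [ 0.8687 -0.8197 -0.3305]
-0.115 8010 0.0006698966803526107 [-0.2347  0.2437]
-0.105 6699 0.0005711831242890542 [-0.2396  0.2484]
-0.095 6968 0.0006105761491058126 [-0.2403  0.2501]
-0.085 6926 0.0006607653551660708 [-0.2433  0.2514]
-0.075 6666 0.0006528412733282363 [-0.2453  0.2545]
-0.065 5068 0.0006041551551656255 [-0.2445  0.1777]
-0.055 4917 0.0006681409978092079 [-0.2389  0.1683]
-0.045 4598 0.0006524972079962887 [-0.236   0.1686]
-0.035 4693 0.0006549884505774872 [-0.2364  0.1678]
-0.025 4693 0.0007172781118537364 [-0.2376  0.1674]
-0.015 4561 0.0007182115224967367 [-0.243   0.1662]
-0.005 4049 0.000617858060987686 [-0.2514  0.1675]
0.005 3965 0.0006070747388358111 [-0.2641  0.1665]
0.015 3969 0.0005945837571494916 [-0.2696  0.166 ]
0.025 3997 0.0006088960601857707 [-0.2719  0.167 ]
```

View pics/w2.png

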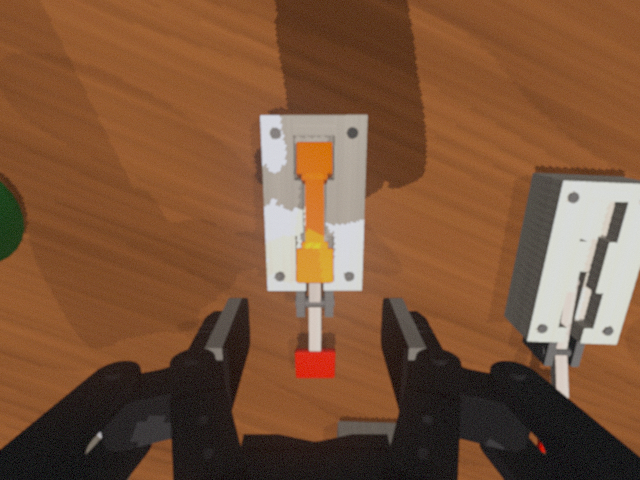

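The bar is now tipped up, with its near (low) end at (314,142–180) and its raised end block at (315,248–282). The lever pad at (315,364) is down. I'll measure the bar's slope.

Run:
```python
from h import *
np.set_printoptions(precision=4,suppress=True)
f=np.load("pics/w2.npz");T=f['T'];d=f['d'];p=cv2.imread("pics/w2.png");W=cloud('wrist',d,T)
o=cv2.inRange(cv2.cvtColor(p,cv2.COLOR_BGR2HSV),(5,200,150),(32,255,255));o[:,:290]=0;o[:,340:]=0;o[:135]=0;o[288:]=0
mx=np.array([.924,.3827]);my=np.array([-.3827,.924]);O=np.array([.4902,.2748])
q=W[o>0];X=(q[:,:2]-O)@mx;Y=(q[:,:2]-O)@my;Z=q[:,2];k0=(Z>.035);X,Y,Z=X[k0],Y[k0],Z[k0]
for a in np.arange(-.11,.02,.01):
    k=(X>a)&(X<a+.01)
    if k.sum()>5:print(round(a+.005,3),k.sum(),np.median(Z[k]),np.percentile(Y[k],[3,97]))
l=np.polyfit(X,Z,1);print(l,np.arctan(l[0]),np.percentile(X,[1,99]),np.percentile(Z,[1,99]))
```

```text
-0.095 366 0.04352871510751535 [-0.0112  0.0113]
-0.085 508 0.04748986277674602 [-0.0112  0.0113]
-0.075 389 0.05155785448657835 [-0.0105  0.0099]
-0.065 221 0.05646847562941226 [-0.0048  0.0049]
-0.055 142 0.060637951506537086 [-0.0048  0.0049]
-0.045 71 0.0646268720211976 [-0.0047  0.0049]
-0.035 47 0.07012988122516373 [-0.0063  0.0053]
-0.025 102 0.07452980823196476 [-0.011   0.0116]
-0.015 106 0.07913460190962701 [-0.0109  0.0109]
-0.005 37 0.08135791879295656 [-0.0102  0.0115]
[0.3757 0.0814] 0.3593788369691098 [-0.0971 -0.0092] [0.0418 0.0817]
```

```bash
python3 -m creep '{"slide":[[0.01,-0.001,0.067],[0,0,0],[0,0,0],[0,0,0],[0,0,0],[0,0,0]],"rot":[[0,0,0],[0,-0.178,0],[0,-0.178,0],[0,-0.178,0],[0,0,0],[0,0,0]],"fingers":[-0.2,-0.2,-0.2,-0.2,-0.2,-0.2]}'
cat >> h.py <<'E'
mx=np.array([.924,.3827]);my=np.array([-.3827,.924]);O=np.array([.4902,.2748])
E
cat > g.py <<'E'
from h import *
s=state();M=R.from_quat(s['orientation']).as_matrix();t=s['tool_pos']
print('mould X,Y,Z',(t[:2]-O)@mx,(t[:2]-O)@my,t[2],'tilt',np.arctan2(-M[2,0],1) ,'yerr',M[2,1],np.degrees(np.arctan2(-M[0,1],M[1,1])),M[:,2])
tg=np.r_[O-.0145*mx,.0667];print('slide to target',(M.T@(tg-t))/.75,s['ft_force'])
E
python3 g.py
```

```text
time_s: 6.2
tool_pos: [0.4473, 0.2571, 0.1404]
orientation: [-0.19, 0.96, 0.041, 0.204]
ft_force: [0.5, 0.1, 0.7]
finger_gap: 0.602
grip_force: 0.0
mould X,Y,Z -0.04644395168387528 8.304928099372903e-05 0.14044249371485754 tilt 0.38605657860601633 yerr 0.00029163847659748054 22.433399636152288 [ 0.37559214  0.15535239 -0.91367181]
slide to target [ 1.05735711e-03 -9.12077270e-05  1.07142993e-01] [0.46041777 0.08783202 0.71713463]
```

Aligned. I'll advance 80 mm along the tool axis and close.

```bash
python3 -m creep '{"slide":[[0.001,0,0.045],[0,0,0.045],[0,0,0.017],[0,0,0]],"rot":[[0,0,0],[0,0,0],[0,0,0],[0,0,0]],"fingers":[-0.2,-0.2,-0.2,-0.2]}'
python3 g.py
python3 -m creep '{"slide":[[0,0,0],[0,0,0],[0,0,0],[0,0,0],[0,0,0]],"rot":[[0,0,0],[0,0,0],[0,0,0],[0,0,0],[0,0,0]],"fingers":[1,1,1,1,1]}'
```

```text
time_s: 6.7
tool_pos: [0.4763, 0.2688, 0.0658]
orientation: [-0.19, 0.96, 0.04, 0.203]
ft_force: [-0.7, 0.0, -0.2]
finger_gap: 0.603
grip_force: 0.0
mould X,Y,Z -0.01514203861531155 -0.0002243713403285507 0.06578022995938723 tilt 0.38530480868922856 yerr -0.0005440046714888375 22.424482523199273 [ 0.37509821  0.15425394 -0.91406075]
slide to target [-0.00127533  0.00029956 -0.00077596] [-0.71113531  0.04387213 -0.24469027]
time_s: 7.32
tool_pos: [0.4762, 0.2691, 0.0669]
orientation: [-0.19, 0.959, 0.041, 0.205]
ft_force: [-2.8, -0.5, 5.4]
finger_gap: 0.285
grip_force: 60.6
```

```bash
python3 -m creep '{"slide":[[-0.008,0,-0.018],[-0.022,0,-0.049],[-0.022,0,-0.049],[-0.022,0,-0.049],[0,0,0],[0,0,0],[0,0,0],[0,0,0],[0,0,0]],"rot":[[0,0,0],[0,0,0],[0,0,0],[0,0,0],[0,0.178,0],[0,0.178,0],[0,0.178,0],[0,0,0],[0,0,0]],"fingers":[1,1,1,1,1,1,1,1,1]}'
python3 - <<'E'
from h import *
s=state();p,d=grab_frame("wrist");cv2.imwrite("pics/w3.png",p);T=wristT(s);np.savez("pics/w3.npz",d=d,T=T)
M=R.from_quat(s['orientation']).as_matrix();print(s['time_s'],s['tool_pos'],M,s['ft_force'],s['joint_positions'])
W=(cloud('wrist',d,T)-s['tool_pos'])@M
o=cv2.inRange(cv2.cvtColor(p,cv2.COLOR_BGR2HSV),(5,180,120),(32,255,255))&(np.abs(W[...,2])<.04).astype(np.uint8)*255&(d>.05).astype(np.uint8)*255
q=W[o>0];print(len(q))
for a in np.arange(-.05,.12,.01):
    k=(q[:,0]>a)&(q[:,0]<a+.01)
    if k.sum()>5:print(round(a+.005,3),k.sum(),np.median(q[k,2]),np.percentile(q[k,1],[3,97]))
E
```

```text
time_s: 8.45
tool_pos: [0.4759, 0.2688, 0.202]
orientation: [-0.195, 0.981, 0.0, 0.001]
ft_force: [0.1, 0.2, -0.6]
finger_gap: 0.28
grip_force: 59.9
8.45 [0.47585284 0.26883957 0.20197714] [[-9.24139129e-01 -3.82053589e-01  1.38779125e-03]
 [-3.82052649e-01  9.24140122e-01  8.99124862e-04]
 [-1.62602745e-03  3.00707143e-04 -9.99998633e-01]] [ 0.05997423  0.2476182  -0.63784898] [-0.64891239  0.1755851   0.05721193  1.71744165 -0.01050467  1.24721054
  1.37355906]
15357
-0.015 299 -0.009510567273576147 [-0.01113943  0.01143583]
-0.005 1488 -0.00970311058559809 [-0.01148954  0.01137791]
0.005 1579 -0.009726578936623124 [-0.01146845  0.01138679]
0.015 1484 -0.009555559247340969 [-0.01109383  0.01109875]
0.025 927 -0.009691023237708004 [-0.00602807  0.00596712]
0.035 918 -0.009756643045138923 [-0.00569989  0.00522981]
0.045 998 -0.009712498903021144 [-0.00559118  0.0054582 ]
0.055 1109 -0.009709193825376166 [-0.00603695  0.00565803]
0.065 2103 -0.009708873388609896 [-0.01135172  0.01103915]
0.075 2491 -0.009725653181725198 [-0.01176575  0.01151316]
0.085 1961 -0.009621799106740637 [-0.01188564  0.01158041]
```

View pics/w3.png

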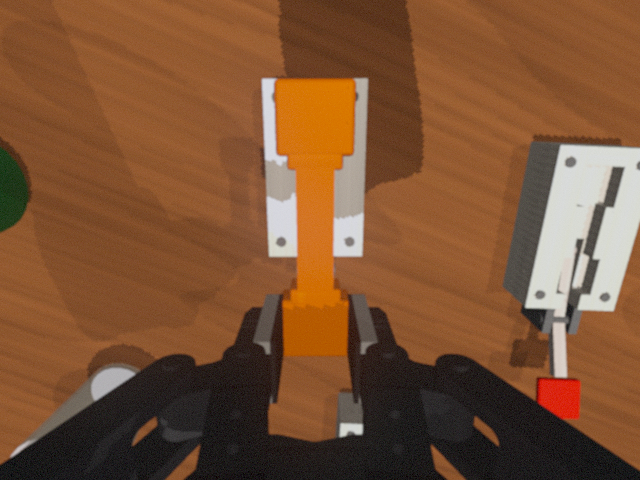

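The bar is gripped level: its top is 9.7 mm behind the TCP all along, its underside is 2.3 mm beyond it, and its middle is 38 mm along tool +x. Next I'll carry it over to the balance.

```bash
python3 -m creep '{"slide":[[0.0148,-0.066,0],[0.0148,-0.066,0],[0.0148,-0.066,0],[0.0148,-0.066,0],[0.0148,-0.066,0],[0.0148,-0.066,0],[0.0148,-0.066,0],[0.0148,-0.066,0],[0.0148,-0.066,0],[0.0148,-0.066,0]],"rot":[[0,0,0],[0,0,0],[0,0,0],[0,0,0],[0,0,0],[0,0,0],[0,0,0],[0,0,0],[0,0,0],[0,0,0]],"fingers":[1,1,1,1,1,1,1,1,1,1]}'
python3 -m creep '{"slide":[[0,0,0],[0,0,0],[0,0,0],[0,0,0.03],[0,0,0.03],[0,0,0],[0,0,0],[0,0,0]],"rot":[[0,0,0.167],[0,0,0.167],[0,0,0.167],[0,0,0],[0,0,0],[0,0,0],[0,0,0],[0,0,0]],"fingers":[1,1,1,1,1,1,1,1]}'
cat > b.py <<'E'
from h import *
s=state();p,d=grab_frame("wrist");cv2.imwrite("pics/w4.png",p);T=wristT(s)
M=R.from_quat(s['orientation']).as_matrix();t=s['tool_pos'];print(s['time_s'],t,M,s['ft_force'],s['joint_positions'])
bc=t+M@[.038,0,.0023];print('bar centre underside',bc,'err to pan',bc[:2]-[.5245,-.2305])
W=cloud('wrist',d,T);m=(W[...,2]>.07)&(W[...,2]<.092)&(d>.05);q=W[m]
print('pan z',np.median(q[:,2]),q[:,:2].min(0),q[:,:2].max(0),cv2.minAreaRect(q[:,:2].astype(np.float32)*1000))
B=(W-t)@M;o=(np.abs(B[...,1])<.004)&(B[...,2]>-.03)&(B[...,2]<.02)&(d>.05)&(B[...,0]>-.02)&(B[...,0]<.1);q=B[o];print('bar top slope',np.polyfit(q[:,0],q[:,2],1))
E
python3 b.py
```

```text
time_s: 9.75
tool_pos: [0.5624, -0.232, 0.2027]
orientation: [-0.195, 0.981, 0.0, 0.001]
ft_force: [-0.5, 1.2, -0.2]
finger_gap: 0.285
grip_force: 59.9
time_s: 10.75
tool_pos: [0.563, -0.2311, 0.1581]
orientation: [0.001, 1.0, -0.0, 0.001]
ft_force: [-0.4, 0.4, -0.5]
finger_gap: 0.286
grip_force: 59.8
10.75 [ 0.56304463 -0.231144    0.15808606] [[-9.99996534e-01  1.64394055e-03  2.05657846e-03]
 [ 1.64351903e-03  9.99998628e-01 -2.06633892e-04]
 [-2.05691534e-03 -2.03253150e-04 -9.99997864e-01]] [-0.42309611  0.38634785 -0.49523465] [-0.07389358  0.36514553  0.4873056   1.62671719 -0.18151494  1.19282386
  2.02218531]
bar centre underside [ 0.52504949 -0.23108202  0.1557079 ] err to pan [ 0.00054949 -0.00058202]
pan z 0.08243127043180469 [ 0.45696245 -0.2998936 ] [ 0.71665849 -0.01725337] ((565.7404174804688, -144.95877075195312), (357.9833679199219, 166.85240173339844), 65.14425659179688)
bar top slope [-8.80432091e-06 -9.65702229e-03]
```

View pics/w4.png

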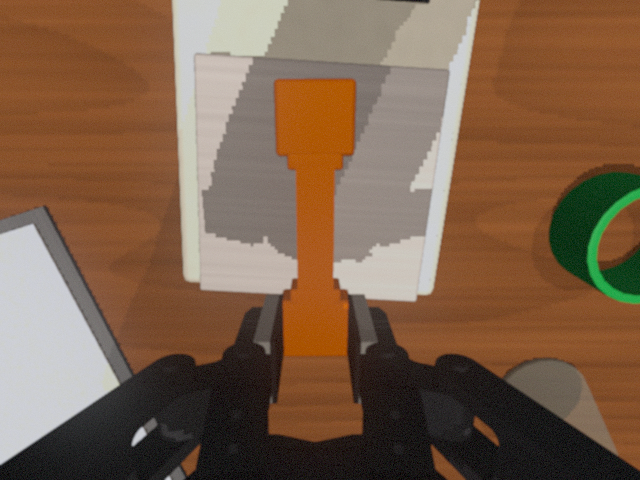

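Pan corners are at (196,53), (447,68), (415,301) and (201,290), with the bar held level above it. I'll check the centre and then go down slowly.

```bash
python3 - <<'E'
from h import *
T=wristT(state());C=np.array([ray('wrist',T,*c,.0824) for c in((196,53),(447,68),(415,301),(201,290))]);print(C,C.mean(0),np.linalg.norm(C-np.roll(C,1,0),axis=1))
E
python3 -m creep '{"slide":[[0,0,0.02],[0,0,0.02],[0,0,0.02],[0,0,0.02],[0,0,0.005],[0,0,0],[0,0,0],[0,0,0]],"rot":[[0,0,0],[0,0,0],[0,0,0],[0,0,0],[0,0,0],[0,0,0],[0,0,0],[0,0,0]],"fingers":[1,1,1,1,1,1,1,1]}'
```

```text
[[ 0.45718336 -0.29059498  0.0824    ]
 [ 0.46430876 -0.16469524  0.0824    ]
 [ 0.59356299 -0.17143496  0.0824    ]
 [ 0.58612813 -0.29924923  0.0824    ]] [ 0.52529581 -0.2314936   0.0824    ] [0.12923486 0.12610121 0.12942982 0.12803033]
time_s: 11.8
tool_pos: [0.5629, -0.2311, 0.0936]
orientation: [0.001, 1.0, -0.0, 0.0]
ft_force: [0.5, -0.2, -1.2]
finger_gap: 0.283
grip_force: 59.8
```

```bash
python3 -m creep '{"slide":[[0,0,0.002],[0,0,0.002],[0,0,0.002],[0,0,0.002],[0,0,0],[0,0,0],[0,0,0]],"rot":[[0,0,0],[0,0,0],[0,0,0],[0,0,0],[0,0,0],[0,0,0],[0,0,0]],"fingers":[1,1,1,1,1,1,1]}'
python3 -m creep '{"slide":[[0,0,0.001],[0,0,0.001],[0,0,0],[0,0,0]],"rot":[[0,0,0],[0,0,0],[0,0,0],[0,0,0]],"fingers":[1,1,1,1]}'
```

```text
time_s: 12.68
tool_pos: [0.5627, -0.231, 0.0871]
orientation: [0.001, 1.0, 0.0, 0.0]
ft_force: [0.5, -0.4, -1.3]
finger_gap: 0.281
grip_force: 59.8
time_s: 13.18
tool_pos: [0.5626, -0.2309, 0.0855]
orientation: [0.001, 1.0, 0.0, 0.0]
ft_force: [-0.3, 0.0, -0.5]
finger_gap: 0.281
grip_force: 59.8
```

```bash
python3 -m creep '{"slide":[[0,0,0.001],[0,0,0],[0,0,0]],"rot":[[0,0,0],[0,0,0],[0,0,0]],"fingers":[1,1,1]}'
```

```text
time_s: 13.55
tool_pos: [0.5626, -0.2309, 0.0848]
orientation: [0.001, 1.0, 0.0, -0.0]
ft_force: [-0.3, 0.3, 0.0]
finger_gap: 0.28
grip_force: 59.9
```

```bash
python3 -m creep '{"slide":[[0,0,0.001],[0,0,0],[0,0,0]],"rot":[[0,0,0],[0,0,0],[0,0,0]],"fingers":[1,1,1]}'
```

```text
time_s: 13.92
tool_pos: [0.5626, -0.231, 0.0842]
orientation: [0.001, 1.0, 0.0, 0.0]
ft_force: [-0.0, 0.9, 0.8]
finger_gap: 0.282
grip_force: 60.1
```

```bash
python3 -m creep '{"slide":[[0,0,0.001],[0,0,0],[0,0,0]],"rot":[[0,0,0],[0,0,0],[0,0,0]],"fingers":[1,1,1]}'
```

```text
time_s: 14.3
tool_pos: [0.5627, -0.231, 0.0834]
orientation: [0.001, 1.0, 0.0, 0.0]
ft_force: [0.0, 0.1, 2.6]
finger_gap: 0.28
grip_force: 60.3
```

Contact at about 3 N. I'll ease off 0.6 mm and open.

```bash
python3 -m creep '{"slide":[[0,0,-0.0008],[0,0,0],[0,0,0],[0,0,0],[0,0,0],[0,0,0],[0,0,0],[0,0,0]],"rot":[[0,0,0],[0,0,0],[0,0,0],[0,0,0],[0,0,0],[0,0,0],[0,0,0],[0,0,0]],"fingers":[1,1,1,0.35,0.2,0,0,0]}'
```

```text
time_s: 15.3
tool_pos: [0.5626, -0.231, 0.0839]
orientation: [0.001, 1.0, 0.0, -0.0]
ft_force: [-0.2, 0.1, -0.5]
finger_gap: 0.501
grip_force: 0.0
```

```bash
python3 -m creep '{"slide":[[0,0,-0.01],[0,0,-0.02],[0,0,-0.05],[0,0,-0.06],[0,0,-0.06],[0,0,0],[0,0,0],[0,0,0]],"rot":[[0,0,0],[0,0,0],[0,0,0],[0,0,0],[0,0,0],[0,0,0],[0,0,0],[0,0,0]],"fingers":[0,0,0,0,0,0,0,0]}'
python3 - <<'E'
from h import *
s=state();p,d=grab_frame("wrist");cv2.imwrite("pics/w5.png",p);W=cloud('wrist',d,wristT(s))
o=cv2.inRange(cv2.cvtColor(p,cv2.COLOR_BGR2HSV),(5,200,120),(32,255,255))>0;q=W[o];q=q[(q[:,2]>.085)&(q[:,2]<.11)&(abs(q[:,1]+.231)<.03)]
print(s['tool_pos'],len(q),(np.percentile(q,.5,0)+np.percentile(q,99.5,0))/2,np.linalg.lstsq(np.c_[q[:,:2],np.ones(len(q))],q[:,2],rcond=None)[0])
E
```

```text
time_s: 16.3
tool_pos: [0.5621, -0.2307, 0.2329]
orientation: [0.001, 1.0, 0.0, -0.001]
ft_force: [0.7, 0.1, -0.4]
finger_gap: 0.496
grip_force: 0.0
[ 0.56209653 -0.23070705  0.23293714] 2833 [ 0.52416613 -0.23113743  0.09431885] [ 0.0003243  -0.00058635  0.09403448]
```

View pics/w5.png

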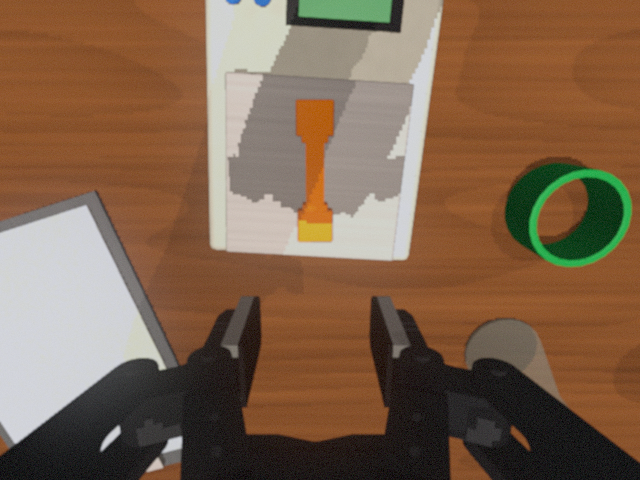

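The bar lies flat on the pan from (315,100) to (315,242), about 1 mm off the pan's middle and level to within 0.001 rad. The gripper is clear.

```bash
python3 -c "
from bench import *
print(hand_in())"
```

```text
the job is handed in; nothing more can be done
None
```

The knock-out lever is pushed to its stop and the test bar lies flat, about 1 mm off the middle of the balance's pan; the set-down force was about 3 N, the robot's path stayed clear of the tape roll, flask and beaker, and the job is handed in at about 16 s (no verdict was returned).

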